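# Clamp a display unit in the bonding press to the first clutch slip

## Task

Lay the small display unit flat in the nest of the bonding press's loading slide, push the slide fully home under the screw, then turn the black clutch knob clockwise until its clutch first slips, so that its white line just leaves the line on the collar, and stop there with the unit clamped. Cranking on works the new cover glass loose: in all the knob may slip at most 25 degrees. Leave the other things on the desk where they are, and let go of everything at the end.

Things in the scene. Friction and masses are not known exactly. Their poses are not given: they have to be found in the camera images.
- unit: the display unit: flat black rectangular housing with a cover glass on top, 54 x 38 x 14 mm (its x, y, z), 70 to 120 g, lying glass up on the cutting mat (mat top at z = 0.003). Origin at the centre of its underside, z up. Either way round fits the nest
- press: bonding press, fixed: grey base 150 mm wide, two columns 60 mm either side of the screw's axis, bridge across them 44 mm deep (x) and 148 mm wide (y), top at z = 0.105, brass nut to z = 0.113, 30 mm across. Origin under the base on the screw's axis (z = 0.003); x points away from the robot, inward along the loading slide's travel; z up
- nest (a point): centre of the floor (z = 0.022) of the nest: a pocket 57.5 (x) by 41.5 (y) mm, 6 mm deep, its upper 3.5 mm a 45 degree lead-in, in the aluminium plate (84 x 82 mm, top at z = 0.028) of the loading slide. Same axes as the press. The seated unit stands 8 mm out of it. At the start the slide is drawn out towards the robot, clear of the bridge
- slide (a joint): travel of the loading slide in m: 0 = fully home against its stop, nest centred under the screw; 0.096 to 0.109 at the start, drawn out towards the robot. It slides with about 2 N of friction (plus 8 N per m/s) and stays where it is left
- grip_bar (a point): centre of the top edge (z = 0.052) of the slide's upright grip bar: an aluminium tab 10 mm thick (x), 44 mm wide (y), standing 28 mm above the slide's 8 mm thick tongue, 81 mm from the nest centre on the robot's side. Same axes as the press. Push its outer flat face, or pinch it
- foot: round pressure foot under the screw, 32 mm across, moves up and down but does not turn. Origin at the centre of its underside. At the start 2.5 to 5 mm above the height the glass of the seated unit will have under it
- screw: vertical screw shaft, 14 mm across, with a steel collar 32 mm across just under the knob. Clockwise from above feeds the foot down, 10 mm a turn; running free it takes about 0.15 N m, and it stays where it is left. Origin on the axis 17 mm above the foot's underside; z up, x towards the white witness line on the collar
- knob: torque-limiting knob on the screw: black, round, fluted, 38 mm across, 26 mm tall; origin at its underside's centre (z about 0.135), x to its white witness line, z up. Sinks 1.6 mm per rad turned in. Friction clutch: once the foot bears, the torque climbs over some 0.3 to 0.6 rad to 0.30 N m, then the knob slips on the screw with no further rise. The witness lines of knob and collar start in line
- knob_mark (a point): outer end of the knob's white witness line: 19 mm out from the axis, at the height of the knob's top face. Its angle past the collar's line, seen from above, is how far the clutch has slipped
- tin: bystander: round aluminium tin with lid, 49 mm across, 18 mm high, on the mat
- tape: bystander: roll of amber tape lying flat, 60 mm across, 40 mm hole, 12 mm high
- driver: bystander: screwdriver 160 mm long, lying on the mat right of the press
- pen: bystander: ballpoint pen, 125 mm long, lying on the mat at the left
- bowl: bystander: brass bowl, 170 mm across, 55 mm high
- glass_box: bystander: empty glass lunch box, 200 x 140 x 60 mm
- tub: bystander: clear plastic tub with a green lid, 112 mm square, 62 mm high
Things that resemble listed ones, but are neither listed nor needed, are in the scene too. There is more than one size of the unit; the one meant has the size given above.

How it is judged:
On the way, in this order (a step that is already met when the one before it is completed fails the run):
1. the unit lies flat in the nest, let go (horizontal distance between unit and nest below 0.004 m and z of unit in the frame of nest between -0.004 and 0.0015 m and angle between unit's own z axis and vertical below 0.03 rad and angle between the x axis of unit and the x axis of nest, either way round below 0.12 rad and contact force between the fingers and unit below 0.2 N), for 0.2 s.
2. the slide is home with the unit in its nest (value of joint slide below 0.003 m and horizontal distance between unit and nest below 0.004 m and z of unit in the frame of nest between -0.004 and 0.0015 m and angle between unit's own z axis and vertical below 0.03 rad and angle between the x axis of unit and the x axis of nest, either way round below 0.12 rad), for 0.2 s.
3. the foot presses on the unit and the clutch has slipped (all of step 2 and y of knob_mark in the frame of screw below -0.001 m and x of knob_mark in the frame of screw above 0.0172 m and contact force between foot and unit above 10 N), for 0.2 s.
At the end, for the whole second after the job is handed in: Unit flat in the nest (within 4 mm of its centre, 0.03 rad of level), slide within 3 mm of home, foot pressing on the unit with more than 10 N, the knob slipped forward on the screw by at least 0.05 rad (3 degrees) and by less than 0.44 rad (25 degrees) in all, everything released and at rest (all of step 3 and linear speed of unit below 0.01 m/s); the robot touches nothing.
It fails at once if the knob slips more than 25 degrees on the screw (x of knob_mark in the frame of screw below 0.0172 m).
It fails at once if another thing on the desk is pushed more than 20 mm (distance of any of tin, tape, driver, pen, bowl, glass_box, tub from where it was at the start of the episode above 0.02 m).
It also fails if it takes over 72 s, if anything falls off the work surface, if the arm or the gripper's body presses on something with over 40 N, if the wrist force passes 120 N, or if a joint passes its speed limit or range.

## Robot

A 6-joint arm with a two-finger parallel gripper is mounted at the origin on the work surface. World frame = base frame: x ahead of the robot, y to its left, z up, the work surface at z = 0. Lengths are in m, angles in rad, forces in N, time in s.
With the tool pointing down it reaches from about 0.35 to 0.975 m from the base axis. Payload 7.1 kg.
Tool frame: the origin (TCP) lies midway between the tips of the shut fingers; the grasp point (between the pads) lies r.hold_point_z behind it (r.hold_point_z is the distance from the TCP to the grasp point, in m); z points along the fingers, y is the line along which they close (so a half turn about z gives the same grasp; the last joint's range is limited). The gripper opens to 88 mm and grips with 3 to 60 N. Pads are 20 mm wide; open, the fingers measure 115 mm over their backs; the gripper's body (75 mm by 178 mm) begins 61 mm behind the grasp point.
Start: joints at [1.143, 0.423, 1.63, -0, 1.089, -0.019], TCP at [0.248, 0.573, 0.223] pointing down, gripper open.
Joint ranges: [-3, 3], [-0.9, 2.11], [0.09, 2.58], [-1.31, 4.45], [0.11, 2.69], [-2.54, 2.54]. Speed limits (rad/s): [2.39, 2.39, 3.01, 3.14, 3.14, 3.14].

## Interface

Orientations are given as a rotation vector (axis times angle).
In Python, from plant import r gives the robot as it stands.
- The arm moves only by the tool step_hand, called after ">>>" as name([rows], argument=value, ...), one row to a line, values as JSON. Schema: {"type":"object","properties":{"moves":{"type":"string"},"only":{"type":"string"},"quiet":{"type":"boolean"},"lines":{"type":"string"}},"required":["moves"],"additionalProperties":false}. moves is a string of 1 to 20 rows, parted by a bar, with the numbers parted by spaces; each row has 5 numbers: the finger opening in m, then dx, dy, dz in parts of the range, where 1.0 means 0.75 m, then a turn about the tool's z in a scale on which 1.0 is 2 rad; each row is the pose to reach, as a shift and turn from the pose commanded when the call began, along the tool's axes at that moment; what a row does not reach only later rows make up. A row lasts 1/10 s, in which the tool goes at most 0.05 m and 0.15 rad, less where a joint would pass 70% of its speed; a pose out of reach is approached as far as the arm can. The fingers move at their own pace and stop on an object; the grip force is fixed at half the most. Time passes only in rows, so rows that do not move let the fingers close. The tool returns the time, the measured TCP pose, the force, the opening and the grip force at its end. only (a regular expression) keeps the lines of the reply that match it, lines (a string "A,B") keeps lines A to B, and quiet returns only ok. Shift and turn numbers lie between -1 and 1, and a call with a number outside is refused. Input that does not fit is refused with a message, and nothing moves.
- r.get_obs(): the state, without advancing time (a new reading comes with each control period).
- r.snapshot(name): name is "scene" or "side" or "wrist"; returns a dict with "pixels" (480x640x3 uint8, red, green, blue), "intrinsics" (3x3 intrinsics, pixels), "R" (3x3) and "t" (3): a world point X has camera coordinates R X + t; the wrist camera has in their place "T_tool_cam" (4x4, takes a point from camera to tool coordinates, whose origin is the TCP and whose axes are the flange's). Camera axes: x right, y down, z forward; pixel columns grow to the right and rows downward; lengths in m; the calibration is good to about 2 mm. A picture is of the moment at which its call begins: read the wrist's pose just before it. There is no depth.
- r.hand_in(): hands the job in; it is judged then, once.
The state is a dict: "time": time; "q": joint angles; "qvel": joint speeds; "joint_torque": joint torques, N m; "ee_pos": TCP position; "tool_rot": TCP orientation; "ft_force": force on the tool from outside, world axes, zero at the start; "moment": the same for the moment, N m; "finger_gap": finger opening in m; "grasp_force": force on a finger pad.
Only numpy, scipy, OpenCV 4.12 (cv2) and the standard library are available. Lean on these libraries where they do the work, as an engineer would, in place of code of your own. Each camera call takes 0.05 s, during which the arm holds its last target. There are 200 camera calls.

## Working session

There is one attempt and no reset: what is moved stays moved. The work goes in short steps, Python scripts to look and compute and a tool call to move; the robot and the scene stay as the last step left them, time stands still between calls to the robot, and variables do not carry over. Pictures are saved under pics/ and viewed, at most 10 in all, crops included, and the job is handed in when it is done.

```bash
ls; mkdir -p pics
```

Create h.py:
```python
import numpy as np, cv2
from scipy.spatial.transform import Rotation as Ro
from plant import r
def snap(name, fn=None):
    o=r.get_obs(); s=r.snapshot(name); 
    if fn: cv2.imwrite('pics/'+fn, s['pixels'][:,:,::-1])
    K=np.array(s['intrinsics'])
    if name=='wrist':
        Rt=Ro.from_rotvec(o['tool_rot']).as_matrix(); T=np.array(s['T_tool_cam'])
        Rc=Rt@T[:3,:3]; c=Rt@T[:3,3]+o['ee_pos']
    else:
        Rc=np.array(s['R']).T; c=-Rc@np.array(s['t'])
    return s['pixels'],K,Rc,c
def ray(K,Rc,c,uv,z):
    uv=np.atleast_2d(uv).astype(float)
    d=np.c_[uv,np.ones(len(uv))]@np.linalg.inv(K).T@Rc.T
    return c+d*((z-c[2])/d[:,2])[:,None]
def proj(K,Rc,c,X):
    p=(np.atleast_2d(X)-c)@Rc@K.T; return p[:,:2]/p[:,2:]
def tri(a,uva,b,uvb):
    A=[];B=[]
    for (K,Rc,c),uv in ((a,uva),(b,uvb)):
        d=Rc@np.linalg.inv(K)@np.r_[uv,1]; d/=np.linalg.norm(d); P=np.eye(3)-np.outer(d,d); A.append(P);B.append(P@c)
    return np.linalg.lstsq(np.vstack(A),np.hstack(B),rcond=None)[0]
```

Run:
```python
from h import *
o=r.get_obs(); print(o, r.hold_point_z)
for n in('scene','side','wrist'):
    p,K,Rc,c=snap(n,n+'0.png'); print(n,K[0,0],K[1,1],K[:2,2],c,Rc.round(3).tolist())
```

```text
pics
{'time': 0.0, 'q': array([ 1.14298202e+00,  4.23773659e-01,  1.63066287e+00, -4.05014701e-06,
        1.08861235e+00, -1.90170199e-02]), 'qvel': array([ 0.00089271,  0.00036548,  0.00239211,  0.0003877 , -0.00047873,
       -0.00122572]), 'joint_torque': array([ 2.38118606e-03, -5.44622970e+01, -2.73671454e+01,  6.46166294e-02,
        2.28860078e-02, -1.74613501e-04]), 'ee_pos': array([0.24820394, 0.57301296, 0.22195431]), 'tool_rot': array([-6.37607483e-01, -3.07588214e+00,  2.23160223e-03]), 'ft_force': array([-0.06472626,  0.11373915,  0.38171785]), 'moment': array([0.02042603, 0.00519682, 0.03035194]), 'grasp_force': 0.0, 'finger_gap': 0.0879589272972007} 0.0187
scene 437.16689903763034 437.16689903763034 [315.61313683 239.57168301] [ 1.07178374 -0.61296496  0.74713799] [[0.724, 0.432, -0.537], [0.689, -0.46, 0.559], [-0.006, -0.776, -0.631]]
side 601.3852048018784 601.3852048018784 [306.63217036 233.46486048] [-0.03141005 -0.9333594   0.92108558] [[0.817, -0.367, 0.445], [-0.576, -0.496, 0.649], [-0.017, -0.787, -0.617]]
wrist 338.06430317361867 338.06430317361867 [322.57544759 242.33544559] [0.1778737  0.60439082 0.3838827 ] [[0.399, 0.881, 0.253], [0.917, -0.383, -0.113], [-0.002, 0.277, -0.961]]
```

View pics/scene0.png

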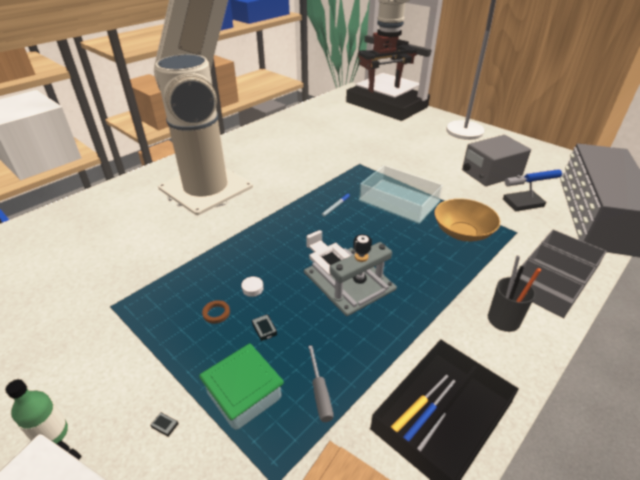

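View pics/side0.png

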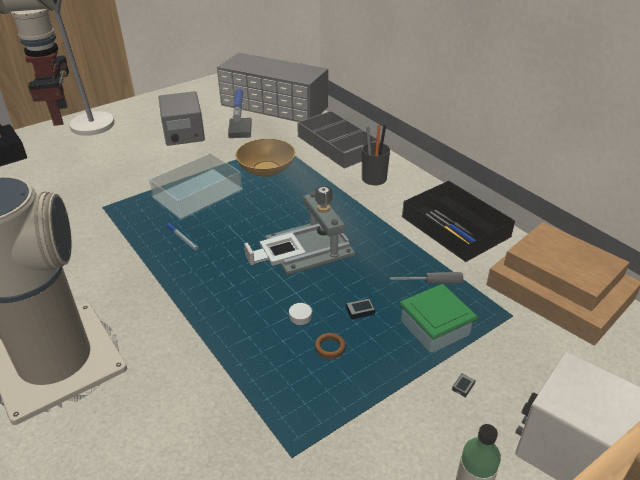

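Candidates for the unit: side (361,309) / scene (264,327), a black unit on the mat; side (464,384) / scene (165,424), a smaller one off the mat; and the dark patch in the nest at side (285,248), likely the pocket floor. By the description ("on the cutting mat") I choose the first. One close crop will check it.

Run:
```python
from h import *
a=cv2.imread('pics/side0.png'); b=cv2.imread('pics/scene0.png')
f=lambda i,x,y,w=80,h=60:cv2.resize(i[y-h//2:y+h//2,x-w//2:x+w//2],(400,300),interpolation=cv2.INTER_CUBIC)
m=np.vstack([np.hstack([f(a,361,309),f(a,464,384)]),np.hstack([f(a,300,230,120,90),f(b,350,268,120,90)])])
cv2.imwrite('pics/crop1.png',m)
S={}
for n,cs in (('side',[(361,309),(464,384)]),('scene',[(264,327),(165,424)])):
    p,K,Rc,c=snap(n); print(n)
    for x,y in cs:
        g=p[y-25:y+25,x-30:x+30].astype(int).max(2)
        # black housing: dark; fill with hull
        m=(g<62).astype(np.uint8); 
        q=m.copy(); nn,l,st,ce=cv2.connectedComponentsWithStats(q)
        k=1+np.argmin(np.linalg.norm(ce[1:]-[30,25],axis=1)+ (st[1:,4]<40)*100)
        cn=np.argwhere(l==k)[:,::-1].astype(np.float32)+[x-30,y-25]
        for z in (.003,.017):
            P=ray(K,Rc,c,cn,z)[:,:2].astype(np.float32); print(z,st[k,4],[np.round(v,4) for v in cv2.minAreaRect(P)])
        print('kn',proj(K,Rc,c,[[.5,0,0]]))
```

```text
side
0.003 119 [array([ 0.5822, -0.2417]), array([0.022, 0.035]), np.float64(71.0117)]
0.017 119 [array([ 0.5728, -0.2522]), array([0.0217, 0.0345]), np.float64(71.0117)]
kn [[269.07122643 262.05422853]]
0.003 47 [array([ 0.5984, -0.5156]), array([0.0339, 0.0267]), np.float64(17.4222)]
0.017 47 [array([ 0.5888, -0.5219]), array([0.0334, 0.0263]), np.float64(17.4222)]
kn [[269.07122643 262.05422853]]
scene
0.003 106 [array([ 0.5621, -0.2452]), array([0.0187, 0.0327]), np.float64(69.7441)]
0.017 106 [array([ 0.5717, -0.2522]), array([0.0183, 0.0321]), np.float64(69.7441)]
kn [[320.54935069 259.17292687]]
0.003 80 [array([ 0.5945, -0.5149]), array([0.0216, 0.012 ]), np.float64(16.1028)]
0.017 80 [array([ 0.6035, -0.5167]), array([0.0212, 0.0118]), np.float64(16.1026)]
kn [[320.54935069 259.17292687]]
```

View pics/crop1.png

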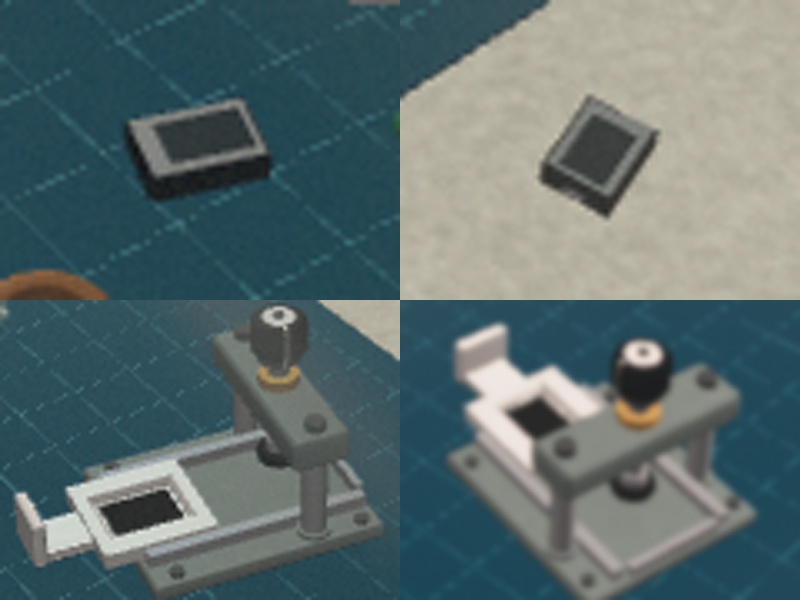

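The crop shows the mat unit (side 361,309) as about 54 x 38 with a black housing and a glass top. The off-mat one is smaller and squarer. The dark patch in the nest is its empty pocket. I'm going with the mat unit and moving the wrist camera over it.

The manual's scale: shifts go in shares of 0.75 m and turns go in shares of 2 rad. Converting my numbers, -0.61 m / 0.75 = -0.8133, -0.6 m / 0.75 = -0.8.

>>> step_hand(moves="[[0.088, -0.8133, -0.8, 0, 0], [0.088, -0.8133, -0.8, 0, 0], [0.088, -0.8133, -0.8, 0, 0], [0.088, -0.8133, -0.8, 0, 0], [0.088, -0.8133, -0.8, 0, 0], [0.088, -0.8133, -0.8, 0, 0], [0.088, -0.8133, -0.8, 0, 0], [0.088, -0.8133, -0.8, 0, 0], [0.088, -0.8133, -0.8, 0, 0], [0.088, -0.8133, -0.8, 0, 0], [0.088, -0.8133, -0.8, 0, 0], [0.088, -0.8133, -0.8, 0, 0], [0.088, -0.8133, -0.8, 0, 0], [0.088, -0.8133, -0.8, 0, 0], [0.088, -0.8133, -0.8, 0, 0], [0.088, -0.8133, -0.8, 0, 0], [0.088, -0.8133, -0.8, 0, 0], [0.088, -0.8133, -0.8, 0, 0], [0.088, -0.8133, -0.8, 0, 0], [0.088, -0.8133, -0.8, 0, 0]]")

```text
refused: moves: the value is not of type 'string' (schema: type "string"). Nothing was moved.
```

Refused on format, not on reach. It needs rows parted by a bar, with the numbers parted by spaces.

>>> step_hand(moves="0.088 -0.8133 -0.8 0 0 | 0.088 -0.8133 -0.8 0 0 | 0.088 -0.8133 -0.8 0 0 | 0.088 -0.8133 -0.8 0 0 | 0.088 -0.8133 -0.8 0 0 | 0.088 -0.8133 -0.8 0 0 | 0.088 -0.8133 -0.8 0 0 | 0.088 -0.8133 -0.8 0 0 | 0.088 -0.8133 -0.8 0 0 | 0.088 -0.8133 -0.8 0 0 | 0.088 -0.8133 -0.8 0 0 | 0.088 -0.8133 -0.8 0 0 | 0.088 -0.8133 -0.8 0 0 | 0.088 -0.8133 -0.8 0 0 | 0.088 -0.8133 -0.8 0 0 | 0.088 -0.8133 -0.8 0 0 | 0.088 -0.8133 -0.8 0 0 | 0.088 -0.8133 -0.8 0 0 | 0.088 -0.8133 -0.8 0 0 | 0.088 -0.8133 -0.8 0 0")

```text
time: 2.25
ee_pos: [0.5688, -0.2184, 0.2222]
tool_rot: [-0.637, -3.075, -0.001]
ft_force: [-0.0, 0.5, -0.1]
finger_gap: 0.0882
grasp_force: 0.0
```

Run:
```python
from h import *
p,K,Rc,c=snap('wrist','w1.png'); print(c,proj(K,Rc,c,[[.572,-.252,.017]]))
```

```text
[ 0.49858378 -0.18742069  0.38425847] [[296.00142527 231.78242882]]
```

View pics/w1.png

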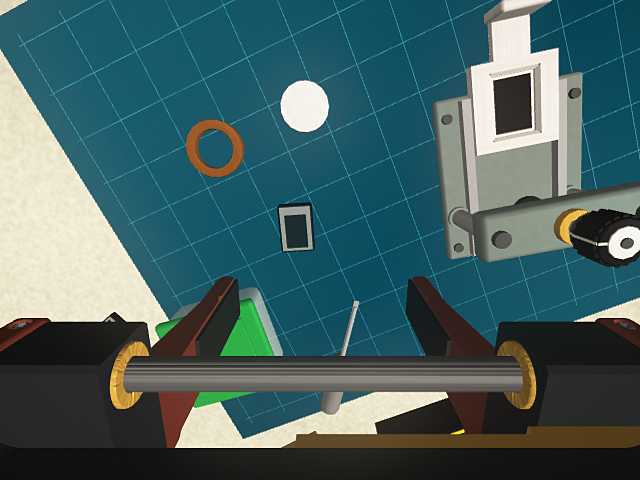

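The wrist view shows the unit at (296,228), tin (305,105), tape (215,148), slide plate and nest (515,102), grip bar (515,10) and knob (627,243). Next I measure the unit's glass frame and the slide plate.

Add to h.py:
```python
def comp(mask, near, mn=60):
    n,l,st,ce=cv2.connectedComponentsWithStats(mask.astype(np.uint8))
    d=np.linalg.norm(ce-near,axis=1)+(st[:,4]<mn)*1e4; d[0]=1e5
    return (l==np.argmin(d)).astype(np.uint8)
def rectpix(m):
    cs,_=cv2.findContours(m,cv2.RETR_EXTERNAL,cv2.CHAIN_APPROX_NONE); h=max(cs,key=cv2.contourArea); return h[:,0].astype(float)
def rect(K,Rc,c,pts,z):
    P=ray(K,Rc,c,pts,z)[:,:2].astype(np.float32); (x,y),(w,h),a=cv2.minAreaRect(P)
    px=(c[2]-z)/K[0,0]; w+=px;h+=px
    if w<h: w,h,a=h,w,a+90
    a=(a+90)%180-90
    return np.round([x,y,w,h,a],4)
def unitmask(p,near):
    hsv=cv2.cvtColor(p,cv2.COLOR_RGB2HSV); v=hsv[...,2].astype(int); s=hsv[...,1]
    return comp((s<70)&(v>90),near)
```

Run:
```python
from h import *
p,K,Rc,c=snap('wrist')
m=unitmask(p,(296,228)); pts=rectpix(m); print('unit',rect(K,Rc,c,pts,.017), pts.min(0),pts.max(0))
hsv=cv2.cvtColor(p,cv2.COLOR_RGB2HSV)
print(p[228,280:316:3].max(1), p[205:212,296], hsv[60,480:560:8].tolist())
w=comp((hsv[...,2]>200)&(hsv[...,1]<40),(515,90),1500); q=rectpix(w); print('slide pix',q.min(0),q.max(0))
ap=cv2.approxPolyDP(q.astype(np.float32).reshape(-1,1,2),4,True)[:,0]; print(ap.tolist())
d=comp(hsv[...,2]<70,(515,103),300); q=rectpix(d); print('floor',rect(K,Rc,c,q,.022),cv2.minAreaRect(q.astype(np.float32)))
print(ray(K,Rc,c,[(627,243)],.161))
```

```text
unit [  0.5684  -0.2507   0.051    0.0352 -19.7083] [278. 206.] [312. 250.]
[ 79 167  43  48  48  50  47  48  47 168 182  80] [[ 22  29  33]
 [ 74  78  77]
 [174 178 170]
 [160 165 157]
 [158 163 154]
 [156 162 153]
 [156 160 153]] [[98, 167, 98], [95, 203, 136], [17, 15, 241], [16, 16, 243], [16, 14, 245], [17, 15, 242], [16, 16, 242], [17, 15, 241], [15, 15, 242], [18, 16, 244]]
slide pix [471.  15.] [558. 155.]
[[528.0, 15.0], [491.0, 23.0], [493.0, 61.0], [471.0, 67.0], [477.0, 155.0], [558.0, 139.0], [557.0, 48.0], [529.0, 53.0]]
floor [ 5.37800e-01  2.00000e-03  5.20000e-02  3.66000e-02 -1.21806e+01] ((512.412109375, 103.50517272949219), (58.9569091796875, 36.701263427734375), 86.633544921875)
[[ 0.64117354 -0.02084962  0.161     ]]
```

Scaled: 0.1 m / 0.75 = 0.1333, 0.08 m / 0.75 = 0.1067, -0.065 rad / 2 = -0.0325.

>>> step_hand(moves="0.06 -0.0167 -0.04 0.0533 -0.0325 | 0.06 -0.0167 -0.04 0.1067 -0.0325 | 0.06 -0.0167 -0.04 0.1333 -0.0325 | 0.06 -0.0167 -0.04 0.1333 -0.0325 | 0.06 -0.0167 -0.04 0.1333 -0.0325")

```text
time: 2.85
ee_pos: [0.5695, -0.2511, 0.1233]
tool_rot: [0.535, 3.096, 0.0]
ft_force: [0.8, -0.9, -0.1]
finger_gap: 0.0602
grasp_force: 0.0
```

Run:
```python
from h import *
p,K,Rc,c=snap('wrist','w2.png'); uv=proj(K,Rc,c,[[.5684,-.2507,.017]])[0]; print(uv)
m=unitmask(p,uv); q=rectpix(m); print('unit',rect(K,Rc,c,q,.017),rect(K,Rc,c,q,.015),q.min(0),q.max(0))
print(r.get_obs()['ee_pos'],c)
h=cv2.cvtColor(p,cv2.COLOR_RGB2HSV); dark=comp(((h[...,2]<95)&(h[...,1]<120))|(h[...,1]<70),uv,300); q=rectpix(dark); print('all',q.min(0),q.max(0),rect(K,Rc,c,q,.017))
gm=comp((h[...,1]>180)&(abs(h[...,0].astype(int)-60)<12),(240,300),300);q=rectpix(gm);P=ray(K,Rc,c,q,.065); R=Ro.from_rotvec(r.get_obs()['tool_rot']).as_matrix(); L=(P-r.get_obs()['ee_pos'])@R; print('tub in tool',L.min(0),L.max(0))
```

```text
[322.20278698 240.51632302]
unit [  0.5686  -0.2508   0.0505   0.035  -19.6988] [  0.5691  -0.251    0.0509   0.0352 -19.6988] [301. 211.] [343. 269.]
[ 0.57007311 -0.25149646  0.12416423] [ 0.49714892 -0.22465633  0.28522053]
all [300. 207.] [345. 270.] [  0.5673  -0.2502   0.0546   0.0378 -20.2896]
tub in tool [-0.16070608 -0.08399904  0.0593661 ] [-0.10771293 -0.02759628  0.0594696 ]
```

Scaled: 0.1 m / 0.75 = 0.1333, 0.05 m / 0.75 = 0.0667.

>>> step_hand(moves="0.06 0 0 0.0667 0 | 0.06 0 0 0.12 0 | 0.06 0 0 0.1333 0 | 0.06 0 0 0.1333 0 | 0.06 0 0 0.1333 0 | 0.06 0 0 0.1333 0")

```text
time: 3.5
ee_pos: [0.5709, -0.2528, 0.0252]
tool_rot: [0.537, 3.091, -0.002]
ft_force: [-0.2, 0.6, -0.3]
finger_gap: 0.0603
grasp_force: 0.0
```

Run:
```python
from h import *
o=r.get_obs(); R=Ro.from_rotvec(o['tool_rot']).as_matrix(); print(o['ee_pos'],o['tool_rot'],np.degrees(np.arctan2(R[1,1],R[0,1])))
print('to unit in tool', ([.5685,-.2508,.0105]-o['ee_pos'])@R)
```

```text
[ 0.57092844 -0.25277821  0.02521274] [ 5.36519308e-01  3.09147115e+00 -1.69557010e-03] 70.30892144115681
to unit in tool [0.00301237 0.0010501  0.01470029]
```

Scaled: 0.0145 m / 0.75 = 0.0193, 0.007 m / 0.75 = 0.0093.

>>> step_hand(moves="0.06 0.004 0.0013 0.0093 0 | 0.06 0.004 0.0013 0.0193 0 | 0.06 0.004 0.0013 0.0193 0 | 0.06 0.004 0.0013 0.0193 0")

```text
time: 3.9
ee_pos: [0.5664, -0.25, 0.0079]
tool_rot: [-0.537, -3.095, -0.0]
ft_force: [-0.0, -0.4, -0.2]
finger_gap: 0.0603
grasp_force: 0.0
```

Run:
```python
from h import *
p,K,Rc,c=snap('wrist','w3.png'); uv=proj(K,Rc,c,[[.5684,-.2507,.017]])[0]
o=r.get_obs();R=Ro.from_rotvec(o['tool_rot']).as_matrix(); print(o['ee_pos'],([.5685,-.2508,.0105]-o['ee_pos'])@R)
m=unitmask(p,uv); q=rectpix(m); print(uv,'unit',rect(K,Rc,c,q,.017),q.min(0),q.max(0))
```

```text
[ 0.5666275  -0.25005917  0.00799779] [-2.01174804e-03 -6.62879399e-05 -2.50292785e-03]
[321.83379431 309.7022506 ] unit [  0.5688  -0.2508   0.0506   0.0346 -19.7703] [287. 263.] [357. 354.]
```

Scaled: -0.0025 m / 0.75 = -0.0033, -0.002 m / 0.75 = -0.0027.

>>> step_hand(moves="0.06 -0.0027 0 -0.0033 0 | 0.06 -0.0027 0 -0.0033 0 | 0.06 -0.0027 0 -0.0033 0 | 0.06 -0.0027 0 -0.0033 0 | 0.06 -0.0027 0 -0.0033 0")

```text
time: 4.45
ee_pos: [0.5685, -0.2508, 0.0107]
tool_rot: [-0.537, -3.095, 0.0]
ft_force: [0.8, -0.2, 0.2]
finger_gap: 0.0598
grasp_force: 0.0
```

>>> step_hand(moves="0.06 0 0 0 0 | 0.06 0 0 0 0 | 0.06 0 0 0 0")

```text
time: 4.75
ee_pos: [0.5685, -0.2507, 0.0106]
tool_rot: [-0.537, -3.095, -0.0]
ft_force: [0.3, -0.2, 0.2]
finger_gap: 0.0601
grasp_force: 0.0
```

>>> step_hand(moves="0.03 0 0 0 0 | 0.03 0 0 0 0 | 0.03 0 0 0 0 | 0.03 0 0 0 0 | 0.03 0 0 0 0 | 0.03 0 0 0 0")

```text
time: 5.35
ee_pos: [0.5686, -0.2507, 0.0107]
tool_rot: [-0.537, -3.095, 0.0]
ft_force: [-0.4, 0.1, -0.3]
finger_gap: 0.0378
grasp_force: 30.0
```

>>> step_hand(moves="0.03 0 0 -0.04 0 | 0.03 0 0 -0.0933 0 | 0.03 0 0 -0.1467 0 | 0.03 0 0 -0.1467 0 | 0.03 0 0 -0.1467 0 | 0.03 0 0 -0.1467 0 | 0.03 0 0 -0.1467 0")

```text
time: 6.05
ee_pos: [0.5675, -0.2502, 0.1189]
tool_rot: [-0.537, -3.092, -0.001]
ft_force: [0.1, 0.4, -1.1]
finger_gap: 0.0376
grasp_force: 30.0
```

Scaled: 0.09 m / 0.75 = 0.12, 0.043 m / 0.75 = 0.0573, -0.13 rad / 2 = -0.065.

>>> step_hand(moves="0.03 0.0573 0.12 -0.04 -0.065 | 0.03 0.0573 0.12 -0.04 -0.065 | 0.03 0.0573 0.12 -0.04 -0.065 | 0.03 0.0573 0.12 -0.04 -0.065 | 0.03 0.0573 0.12 -0.04 -0.065 | 0.03 0.0573 0.12 -0.04 -0.065 | 0.03 0.0573 0.12 -0.04 -0.065")

```text
time: 6.75
ee_pos: [0.5583, -0.1526, 0.15]
tool_rot: [-0.337, -3.123, -0.0]
ft_force: [0.8, 0.3, -0.8]
finger_gap: 0.0376
grasp_force: 30.0
```

Add to h.py:
```python
def slidecorners(p,near,z=None):
    h=cv2.cvtColor(p,cv2.COLOR_RGB2HSV)
    w=comp((h[...,2]>195)&(h[...,1]<45),near,1500); return w
```

Run:
```python
from h import *
p,K,Rc,c=snap('wrist','w4.png'); uv=proj(K,Rc,c,[[.538,.002,.028]])[0]; print(uv,r.get_obs()['ee_pos'])
```

```text
[499.45174608 174.99983246] [ 0.5582733  -0.15246413  0.15014999]
```

View pics/w4.png

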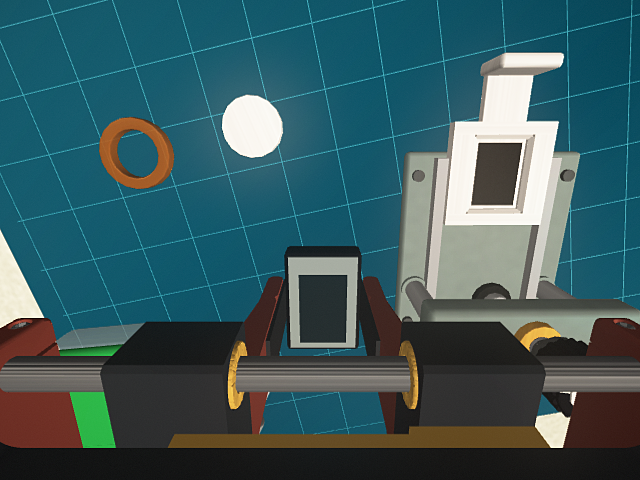

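The unit is held square between the fingers, with its glass frame at (323,303). The slide plate corners are near (455,122), (558,121), (541,226) and (446,217), with the pocket inside. I'll measure the plate here and again from a second place.

Add to h.py:
```python
def plate(p,near):
    h=cv2.cvtColor(p,cv2.COLOR_RGB2HSV)
    w=comp((h[...,2]>195)&(h[...,1]<45),near,1500)
    w=cv2.drawContours(w.copy(),[rectpix(w).astype(np.int32)],-1,1,-1)   # fill pocket
    k=np.ones((61,61),np.uint8); w=cv2.copyMakeBorder(w,40,40,40,40,cv2.BORDER_CONSTANT,value=0)
    w=cv2.morphologyEx(w,cv2.MORPH_OPEN,k)[40:-40,40:-40]
    return cv2.drawContours(np.zeros_like(w),[cv2.convexHull(rectpix(w).astype(np.int32))],-1,1,-1)
def quad(w):
    q=rectpix(w); 
    for e in np.arange(3,20,.5):
        a=cv2.approxPolyDP(q.astype(np.float32).reshape(-1,1,2),e,True)[:,0]
        if len(a)==4: break
    # refine by line fits
    L=[]
    for i in range(4):
        A,B=a[i],a[(i+1)%4]; t=(B-A)/np.linalg.norm(B-A); n=np.array([-t[1],t[0]])
        s=(q-A)@t; d=abs((q-A)@n); s/=np.linalg.norm(B-A)
        g=q[(s>.12)&(s<.88)&(d<4)].astype(np.float32); vx,vy,x,y=cv2.fitLine(g,cv2.DIST_HUBER,0,.01,.01).ravel(); L.append((vx,vy,x,y))
    C=[]
    for i in range(4):
        l,m=L[i-1],L[i]; t=np.linalg.solve([[l[0],-m[0]],[l[1],-m[1]]],[m[2]-l[2],m[3]-l[3]]); C.append((l[2]+t[0]*l[0],l[3]+t[0]*l[1]))
    return np.array(C)
def show(name,K,Rc,c,C,z):
    P=ray(K,Rc,c,C,z); e=[np.linalg.norm(P[i]-P[i-1]) for i in range(4)]
    an=[np.degrees(np.arctan2(*(P[i]-P[i-1])[1::-1]))%90 for i in range(4)]
    print(name,C.round(1).tolist(),'ctr',P.mean(0).round(4),'edges',np.round(e,4),'ang',np.round(an,1))
```

Run:
```python
from h import *
p,K,Rc,c=snap('wrist'); o=r.get_obs(); R=Ro.from_rotvec(o['tool_rot']).as_matrix()
w=plate(p,(499,170)); show('plate',K,Rc,c,quad(w),.028)
h=cv2.cvtColor(p,cv2.COLOR_RGB2HSV); d=comp(h[...,2]<75,(498,173),300); show('floor',K,Rc,c,quad(d),.022)
m=unitmask(p,(323,303)); z=o['ee_pos'][2]+.0065; show('unit',K,Rc,c,quad(m),z)
print((ray(K,Rc,c,quad(m),z).mean(0)-o['ee_pos'])@R, np.degrees(np.arctan2(R[1,1],R[0,1])),o['ee_pos'])
```

```text
plate [[451.0, 122.0], [451.0, 224.0], [551.0, 224.0], [551.0, 122.0]] ctr [0.5384 0.0034 0.028 ] edges [0.0793 0.0833 0.086  0.0843] ang [77.6 83.6 77.6 88.2]
floor [[478.8999938964844, 143.0], [471.8999938964844, 203.0], [511.6000061035156, 203.0], [520.7000122070312, 143.0]] ctr [0.5375 0.002  0.022 ] edges [0.0344 0.0497 0.0343 0.0497] ang [77.6 78.  77.6 77.8]
unit [[288.1000061035156, 257.0], [290.6000061035156, 347.0], [354.29998779296875, 347.0], [357.3999938964844, 257.0]] ctr [ 0.5585 -0.152   0.1568] edges [0.0336 0.0498 0.0335 0.0498] ang [77.6 77.5 77.6 77.3]
[-0.00018768  0.00035987 -0.0065001 ] 77.67753930966856 [ 0.55828644 -0.15235074  0.15027283]
```

Scaled: 0.146 m / 0.75 = 0.1947, 0.05 m / 0.75 = 0.0667.

>>> step_hand(moves="0.03 0.008 0.0667 -0.0267 0 | 0.03 0.016 0.1333 -0.0267 0 | 0.03 0.024 0.1947 -0.0267 0 | 0.03 0.024 0.1947 -0.0267 0 | 0.03 0.024 0.1947 -0.0267 0 | 0.03 0.024 0.1947 -0.0267 0 | 0.03 0.024 0.1947 -0.0267 0 | 0.03 0.024 0.1947 -0.0267 0 | 0.03 0.024 0.1947 -0.0267 0")

```text
time: 7.75
ee_pos: [0.5718, -0.006, 0.1706]
tool_rot: [-0.338, -3.123, 0.0]
ft_force: [-0.2, -0.4, -1.0]
finger_gap: 0.0376
grasp_force: 30.0
```

Run:
```python
from h import *
p,K,Rc,c=snap('wrist','w5.png'); o=r.get_obs(); R=Ro.from_rotvec(o['tool_rot']).as_matrix()
uv=proj(K,Rc,c,[[.5375,.002,.022]])[0]; print(uv,o['ee_pos'])
h=cv2.cvtColor(p,cv2.COLOR_RGB2HSV); d=comp(h[...,2]<75,uv,300); C=quad(d); show('floor',K,Rc,c,C,.022)
w=comp((h[...,2]>195)&(h[...,1]<45),uv,1500); q=rectpix(w); print(q.min(0),q.max(0))
a=cv2.approxPolyDP(q.astype(np.float32).reshape(-1,1,2),3,True)[:,0]; P=ray(K,Rc,c,a,.028)
print(np.c_[a,P[:,:2],((P-[.5375,.002,.028])@R)[:,:2]].round(4))
# height of pocket floor from two wrist places (floor corner rays)
p4=cv2.imread('pics/w4.png')
```

```text
[322.68004748 192.20160343] [ 0.57179748 -0.00584253  0.17064474]
floor [[298.70001220703125, 275.0], [300.5, 341.0], [344.6000061035156, 341.0], [346.5, 275.0]] ctr [ 0.6528 -0.0235  0.022 ] edges [0.047  0.0738 0.046  0.0737] ang [77.6 78.  77.6 77.1]
[266. 103.] [379. 276.]
[[ 3.020e+02  1.030e+02  4.601e-01  1.300e-03  7.540e-02 -1.720e-02]
 [ 3.030e+02  1.440e+02  4.924e-01 -5.500e-03  4.240e-02 -1.690e-02]
 [ 2.760e+02  1.450e+02  4.882e-01 -2.850e-02  4.170e-02 -4.030e-02]
 [ 2.770e+02  1.770e+02  5.148e-01 -3.450e-02  1.430e-02 -4.050e-02]
 [ 2.660e+02  1.790e+02  5.144e-01 -4.450e-02  1.260e-02 -5.040e-02]
 [ 2.710e+02  2.760e+02  6.048e-01 -6.390e-02 -7.980e-02 -5.000e-02]
 [ 2.790e+02  2.750e+02  6.055e-01 -5.610e-02 -7.880e-02 -4.230e-02]
 [ 2.790e+02  2.380e+02  5.696e-01 -4.690e-02 -4.180e-02 -4.090e-02]
 [ 3.660e+02  2.380e+02  5.871e-01  3.250e-02 -4.200e-02  4.040e-02]
 [ 3.670e+02  2.260e+02  5.760e-01  3.550e-02 -3.050e-02  4.090e-02]
 [ 3.670e+02  2.750e+02  6.237e-01  2.680e-02 -7.890e-02  4.260e-02]
 [ 3.740e+02  2.760e+02  6.262e-01  3.320e-02 -8.000e-02  4.940e-02]
 [ 3.790e+02  1.780e+02  5.352e-01  5.380e-02  1.330e-02  5.010e-02]
 [ 3.700e+02  1.780e+02  5.335e-01  4.590e-02  1.330e-02  4.210e-02]
 [ 3.680e+02  1.870e+02  5.409e-01  4.280e-02  5.400e-03  4.060e-02]
 [ 3.690e+02  1.450e+02  5.055e-01  5.010e-02  4.150e-02  4.020e-02]
 [ 3.420e+02  1.440e+02  4.997e-01  2.740e-02  4.240e-02  1.680e-02]
 [ 3.430e+02  1.030e+02  4.675e-01  3.480e-02  7.540e-02  1.720e-02]]
```

View pics/w5.png

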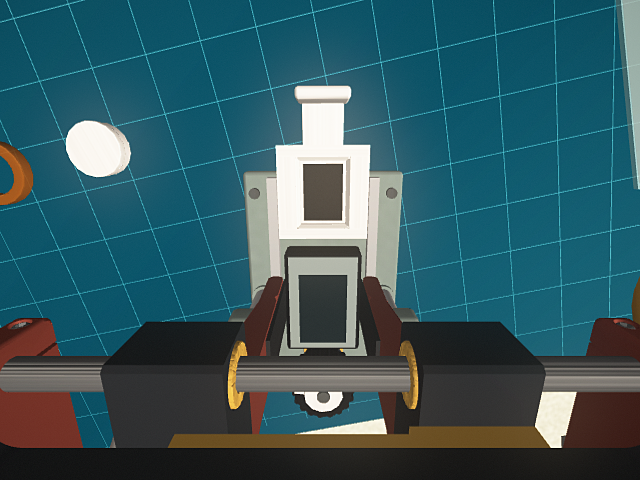

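The plate spans ±42 x ±40.5 mm about (0.5375, 0.002) at z=0.028, so size, height and centre all agree with the pocket floor at (325,192). The knob is at (323,402). The slide and tool axes are parallel, so I'm lowering over the nest.

Scaled: 0.13 m / 0.75 = 0.1733, 0.0354 m / 0.75 = 0.0472.

>>> step_hand(moves="0.03 0.0472 0 0 0 | 0.03 0.0472 0 0.0533 0 | 0.03 0.0472 0 0.1067 0 | 0.03 0.0472 0 0.16 0 | 0.03 0.0472 0 0.1733 0 | 0.03 0.0472 0 0.1733 0 | 0.03 0.0472 0 0.1733 0 | 0.03 0.0472 0 0.1733 0 | 0.03 0.0472 0 0.1733 0 | 0.03 0.0472 0 0.1733 0")

```text
time: 8.8
ee_pos: [0.538, 0.0025, 0.0418]
tool_rot: [0.335, 3.122, 0.0]
ft_force: [-0.1, 0.8, -0.4]
finger_gap: 0.0376
grasp_force: 30.0
```

Run:
```python
from h import *
o=r.get_obs(); R=Ro.from_rotvec(o['tool_rot']).as_matrix(); print(o['ee_pos'],([.5375,.002,.0295]-o['ee_pos'])@R-[-.0002,.0004,0],np.degrees(np.arctan2(R[1,1],R[0,1])))
```

```text
[0.53797905 0.00247294 0.04183897] [ 0.0005925  -0.00096864  0.01233799] 77.75064278124587
```

Scaled: 0.012 m / 0.75 = 0.016, 0.011 m / 0.75 = 0.0147.

>>> step_hand(moves="0.03 0.0008 -0.0007 0.0053 0 | 0.03 0.0008 -0.0007 0.0107 0 | 0.03 0.0008 -0.0007 0.0133 0 | 0.03 0.0008 -0.0007 0.0147 0 | 0.03 0.0008 -0.0007 0.016 0 | 0.03 0.0008 -0.0007 0.016 0 | 0.03 0.0008 -0.0007 0.016 0 | 0.03 0.0008 -0.0007 0.016 0 | 0.03 0.0008 -0.0007 0.016 0")

```text
time: 9.7
ee_pos: [0.5374, 0.0019, 0.0296]
tool_rot: [0.335, 3.122, -0.0]
ft_force: [-1.6, -1.8, 9.2]
finger_gap: 0.0376
grasp_force: 30.0
```

Run:
```python
from h import *
o=r.get_obs(); R=Ro.from_rotvec(o['tool_rot']).as_matrix(); print(o['ft_force'],o['ee_pos'],([.5375,.002,.0295]-o['ee_pos'])@R)
```

```text
[-1.59028027 -1.80823359  9.218056  ] [0.53743077 0.00185359 0.02958772] [-3.64606089e-05  1.57754145e-04  8.77860377e-05]
```

Scaled: -0.1 m / 0.75 = -0.1333, -0.06 m / 0.75 = -0.08.

>>> step_hand(moves="0.06 0 0 -0.0007 0 | 0.06 0 0 -0.0007 0 | 0.06 0 0 -0.0007 0 | 0.06 0 0 -0.0007 0 | 0.06 0 0 -0.0267 0 | 0.06 0 0 -0.08 0 | 0.06 0 0 -0.1333 0 | 0.06 0 0 -0.1333 0 | 0.06 0 0 -0.1333 0 | 0.06 0 0 -0.1333 0 | 0.06 0 0 -0.1333 0 | 0.06 0 0 -0.1333 0")

```text
time: 10.9
ee_pos: [0.5357, 0.0021, 0.1274]
tool_rot: [-0.335, -3.121, 0.0]
ft_force: [-0.2, -0.2, -1.0]
finger_gap: 0.0596
grasp_force: 0.0
```

Run:
```python
from h import *
p,K,Rc,c=snap('wrist','w6.png'); o=r.get_obs()
uv=proj(K,Rc,c,[[.5375,.002,.036]])[0]; print(uv,o['ee_pos'])
h=cv2.cvtColor(p,cv2.COLOR_RGB2HSV)
hole=comp(h[...,2]<75,uv,200); m=cv2.morphologyEx(hole,cv2.MORPH_CLOSE,np.ones((3,3),np.uint8)); C=quad(m); show('dark',K,Rc,c,C,.036)
m=comp((h[...,1]<70)&(h[...,2]>90)&(h[...,2]<195),uv,200); C=quad(m); show('glass',K,Rc,c,C,.036)
pl=proj(K,Rc,c,[[.5375,.002,.028]])[0].astype(int); cv2.imwrite('pics/w6c.png',cv2.resize(p[pl[1]-75:pl[1]+75,pl[0]-100:pl[0]+100,::-1],(600,450)))
```

```text
[322.44778038 249.43930801] [0.53590874 0.00213349 0.12759134]Traceback (most recent call last):
  File "<stdin>", line 5, in <module>
  File "h.py", line 63, in quad
    l,m=L[i-1],L[i]; t=np.linalg.solve([[l[0],-m[0]],[l[1],-m[1]]],[m[2]-l[2],m[3]-l[3]]); C.append((l[2]+t[0]*l[0],l[3]+t[0]*l[1]))
                       ~~~~~~~~~~~~~~~^^^^^^^^^^^^^^^^^^^^^^^^^^^^^^^^^^^^^^^^^^^^^^^^^^^
    r = gufunc(a, b, signature=signature)
    raise LinAlgError("Singular matrix")
numpy.linalg.LinAlgError: Singular matrix
```

Run:
```python
from h import *
p,K,Rc,c=snap('wrist'); o=r.get_obs()
pl=proj(K,Rc,c,[[.5375,.002,.036]])[0]; x,y=pl.astype(int); cv2.imwrite('pics/w6c.png',cv2.resize(p[y-75:y+75,x-100:x+100,::-1],(600,450)))
h=cv2.cvtColor(p,cv2.COLOR_RGB2HSV); pts=np.argwhere((h[y-60:y+60,x-60:x+60,1]<70)&(h[y-60:y+60,x-60:x+60,2]>90)&(h[y-60:y+60,x-60:x+60,2]<192))
print(pl,p[y,x-40:x+40:3].max(1),p[y-50:y+50:4,x-18].max(1))
```

```text
[322.35076407 249.11516993] [249 249 251 250 249 252  55 187 192  76  81  81  80  80  81  81  79  80
  79 191 184  67 193 183 251 250 248] [251 250 251 240  77 197 187 185 186 186 186 186 185 185 186 184 185 184
 184 184  97 223 249 247 255]
```

View pics/w6c.png

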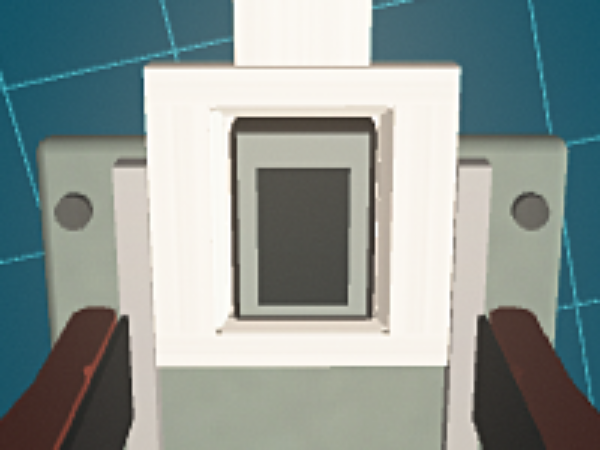

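The unit sits flat and centred in the nest (crop centre about 304,215), with an even rim all round. Next: close the fingers and go behind the grip bar.

>>> step_hand(moves="0.0 0.0667 0 0 0 | 0.0 0.1333 0 0 0 | 0.0 0.1467 0 0 0 | 0.0 0.1467 0 0 0 | 0.0 0.1467 0 0 0 | 0.0 0.1467 0 0 0")

```text
time: 11.6
ee_pos: [0.4312, 0.0253, 0.129]
tool_rot: [0.335, 3.121, 0.0]
ft_force: [0.1, -0.3, 0.3]
finger_gap: 0.0152
grasp_force: 0.0
```

>>> step_hand(moves="0 0 0 0.0533 0 | 0 0 0 0.1067 0 | 0 0 0 0.124 0 | 0 0 0 0.124 0 | 0 0 0 0.124 0 | 0 0 0 0.124 0")

```text
time: 12.2
ee_pos: [0.4303, 0.0254, 0.0365]
tool_rot: [0.335, 3.122, 0.0]
ft_force: [0.1, -0.5, 0.5]
finger_gap: 0.0006
grasp_force: 0.0
```

Run:
```python
from h import *
o=r.get_obs(); R=Ro.from_rotvec(o['tool_rot']).as_matrix(); print(o['ft_force'],(o['ee_pos']-[.5375,.002,0])@R)
```

```text
[ 0.05034115 -0.52057302  0.49731412] [ 0.10960904  0.00012158 -0.03669518]
```

Scaled: -0.106 m / 0.75 = -0.1413, -0.02 m / 0.75 = -0.0267.

>>> step_hand(moves="0 -0.008 0 0 0 | 0 -0.0147 0 0 0 | 0 -0.02 0 0 0 | 0 -0.0267 0 0 0 | 0 -0.04 0 0 0 | 0 -0.056 0 0 0 | 0 -0.0733 0 0 0 | 0 -0.0907 0 0 0 | 0 -0.1067 0 0 0 | 0 -0.12 0 0 0 | 0 -0.1307 0 0 0 | 0 -0.1387 0 0 0 | 0 -0.1413 0 0 0 | 0 -0.1413 0 0 0 | 0 -0.1413 0 0 0")

```text
time: 13.7
ee_pos: [0.5331, 0.0031, 0.0358]
tool_rot: [0.335, 3.123, 0.0]
ft_force: [0.0, 0.3, 0.1]
finger_gap: 0.0001
grasp_force: 0.0
```

>>> step_hand(moves="0 -0.004 0 0 0 | 0 -0.008 0 0 0 | 0 -0.008 0 0 0 | 0 -0.008 0 0 0")

```text
time: 14.1
ee_pos: [0.5389, 0.0017, 0.0357]
tool_rot: [0.335, 3.123, 0.0]
ft_force: [0.3, -0.3, 0.2]
finger_gap: 0.0003
grasp_force: 0.0
```

Run:
```python
from h import *
o=r.get_obs(); R=Ro.from_rotvec(o['tool_rot']).as_matrix(); print(o['ft_force']@R,(o['ee_pos']-[.5375,.002,0])@R)
```

```text
[-0.31380605 -0.22557819 -0.18581596] [-1.46635278e-03 -3.13458528e-05 -3.57340110e-02]
```

Scaled: -0.004 m / 0.75 = -0.0053, -0.003 m / 0.75 = -0.004.

>>> step_hand(moves="0 -0.004 0 0 0 | 0 -0.0053 0 0 0 | 0 -0.0053 0 0 0")

```text
time: 14.4
ee_pos: [0.5425, 0.0008, 0.0356]
tool_rot: [0.335, 3.124, -0.0]
ft_force: [-1.2, 0.2, 0.5]
finger_gap: 0.0007
grasp_force: 0.5
```

>>> step_hand(moves="0 -0.004 0 0 0 | 0 -0.0053 0 0 0 | 0 -0.0053 0 0 0")

```text
time: 14.7
ee_pos: [0.5465, -0.0001, 0.0356]
tool_rot: [0.335, 3.123, -0.0]
ft_force: [-1.1, 0.1, -0.1]
finger_gap: 0.0007
grasp_force: 0.5
```

```bash
python3 - <<'E'
from h import *
o=r.get_obs(); R=Ro.from_rotvec(o['tool_rot']).as_matrix(); print(o['ft_force']@R,(o['ee_pos']-[.5375,.002,0])@R)
p,K,Rc,c=snap('side','side1.png'); q,K2,R2,c2=snap('scene','scene1.png')
f=lambda i,x,y,w=120,h=90:cv2.resize(i[y-h//2:y+h//2,x-w//2:x+w//2,::-1],(400,300),interpolation=cv2.INTER_CUBIC)
cv2.imwrite('pics/c2.png',np.hstack([f(p,300,230),f(q,350,268)]))
E
```

```text
[ 1.08936708 -0.18372875  0.13868262] [-0.00927281 -0.00013124 -0.03557923]
```

View pics/c2.png

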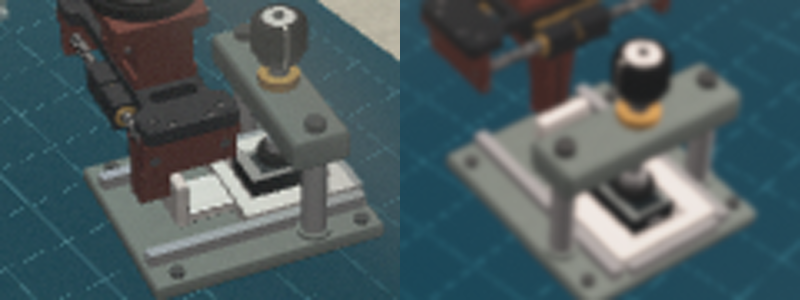

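The slide is under the bridge with the unit beneath the foot (left crop about 270,170), nearly home. I'll press on gently until it meets the stop.

Scaled: -0.002 m / 0.75 = -0.0027, -0.001 m / 0.75 = -0.0013.

>>> step_hand(moves="0 -0.0013 0 0 0 | 0 -0.0027 0 0 0 | 0 -0.0027 0 0 0 | 0 -0.0027 0 0 0")

```text
time: 15.2
ee_pos: [0.5473, -0.0003, 0.0356]
tool_rot: [-0.335, -3.122, 0.0]
ft_force: [-4.5, 2.0, 3.5]
finger_gap: 0.0002
grasp_force: 2.6
```

>>> step_hand(moves="0 -0.0013 0 0 0 | 0 -0.0027 0 0 0 | 0 -0.0027 0 0 0 | 0 -0.0027 0 0 0")

```text
time: 15.6
ee_pos: [0.5472, -0.0004, 0.0354]
tool_rot: [-0.335, -3.118, 0.0]
ft_force: [-10.3, 2.8, 7.8]
finger_gap: 0.0002
grasp_force: 5.3
```

>>> step_hand(moves="0 -0.0013 0 0 0 | 0 -0.0027 0 0 0 | 0 -0.0027 0 0 0 | 0 -0.0027 0 0 0")

```text
time: 16.0
ee_pos: [0.5472, -0.0005, 0.0351]
tool_rot: [-0.334, -3.114, 0.0]
ft_force: [-15.0, 5.1, 11.5]
finger_gap: 0.0005
grasp_force: 7.9
```

The stop is met, with force rising while position stays fixed, so the slide is home. The travel of about 0.106 puts the screw axis at about (0.641, -0.0206), which matches the earlier knob ray. I'm backing off, rising, and checking the knob by triangulation.

The manual's scale: shifts go in shares of 0.75 m and turns go in shares of 2 rad. Converting my numbers, -0.18 m / 0.75 = -0.24, -0.15 m / 0.75 = -0.2.

>>> step_hand(moves="0 0.008 0 0 0 | 0 0.0187 0 0 0 | 0 0.0333 0 0 0 | 0 0.0333 0 0 0 | 0 0.0333 0 -0.0667 0 | 0 0.0333 0 -0.1333 0 | 0 0.0333 0 -0.2 0 | 0.07 0.0333 0 -0.24 0 | 0.07 0.0333 0 -0.24 0 | 0.07 0.0333 0 -0.24 0 | 0.07 0.0333 0 -0.24 0")

```text
time: 17.1
ee_pos: [0.5268, 0.004, 0.2143]
tool_rot: [-0.335, -3.121, 0.0]
ft_force: [-0.3, 0.3, 0.4]
finger_gap: 0.0292
grasp_force: 0.0
```

Run:
```python
from h import *
o=r.get_obs(); R=Ro.from_rotvec(o['tool_rot']).as_matrix(); print(o['q'].round(3),o['ft_force'],o['moment'],(np.array([.6411,-.0206,.161])-o['ee_pos'])@R)
V={}
for n,uv in (('side',(324,189)),('scene',(363,238))):
    p,K,Rc,c=snap(n,n+'2.png'); h=cv2.cvtColor(p,cv2.COLOR_RGB2HSV); x,y=uv
    g=np.zeros(h.shape[:2],bool); g[y-9:y+10,x-12:x+13]=1
    m=comp(g&(h[...,2]>140)&(h[...,1]<60),uv,6); q=rectpix(m); (e,ax,an)=cv2.minAreaRect(q.astype(np.float32)); print(n,e,ax,m.sum(),q.min(0),q.max(0)); V[n]=((K,Rc,c),e)
    print(ray(K,Rc,c,[e],.161))
print(tri(*V['side'],*V['scene']))
```

```text
[-0.015  0.291  1.852 -0.     1.001 -1.372] [-0.25125932  0.31092673  0.36189026] [-0.05356007 -0.01479679 -0.05944918] [-0.11701068  0.00025503  0.05306379]
side (323.35003662109375, 189.4499969482422) (9.17060375213623, 5.692099571228027) 40 [319. 187.] [328. 193.]
[[ 0.64066239 -0.02379903  0.161     ]]
scene (362.5, 238.5) (7.0, 11.0) 77 [357. 235.] [368. 242.]
[[ 0.64314981 -0.02269839  0.161     ]]
[ 0.64218606 -0.02152475  0.15945261]
```

Scaled: -0.1174 m / 0.75 = -0.1565, -0.117 m / 0.75 = -0.156, -1 rad / 2 = -0.5.

>>> step_hand(moves="0.07 -0.0667 0 0 -0.075 | 0.07 -0.1333 0 0 -0.15 | 0.07 -0.156 0 0 -0.225 | 0.07 -0.1565 0 0 -0.3 | 0.07 -0.1565 0 0 -0.375 | 0.07 -0.1565 0 0 -0.45 | 0.07 -0.1565 0 0 -0.5 | 0.07 -0.1565 0 0 -0.5 | 0.07 -0.1565 0 0 -0.5 | 0.07 -0.1565 0 0 -0.5 | 0.07 -0.1565 0 0 -0.5 | 0.07 -0.1565 0 0 -0.5")

```text
time: 18.4
ee_pos: [0.6424, -0.0209, 0.2156]
tool_rot: [1.202, -2.902, -0.0]
ft_force: [-0.3, -0.2, -1.6]
finger_gap: 0.0699
grasp_force: 0.0
```

Run:
```python
from h import *
o=r.get_obs(); R=Ro.from_rotvec(o['tool_rot']).as_matrix(); print(o['q'].round(3),o['moment'],(np.array([.6415,-.021,.14])-o['ee_pos'])@R)
```

```text
[-0.051  0.457  1.594 -0.     1.091 -2.407] [0.10099759 0.06438705 0.01211984] [0.0007572  0.00057153 0.07561738]
```

Run:
```python
from h import *
p,K,Rc,c=snap('wrist','w7.png'); uv=proj(K,Rc,c,[[.6415,-.021,.161]])[0]; print(uv)
h=cv2.cvtColor(p,cv2.COLOR_RGB2HSV); g=np.zeros(h.shape[:2],np.uint8); cv2.circle(g,tuple(int(v) for v in uv),45,1,-1)
m=comp((g>0)&(h[...,2]>170)&(h[...,1]<50),uv,60); q=rectpix(m); (e,rad)=cv2.minEnclosingCircle(q.astype(np.float32)); print(e,rad,q.min(0),q.max(0),ray(K,Rc,c,[e],.161))
x,y=uv.astype(int); cv2.imwrite('pics/w7c.png',cv2.resize(p[y-75:y+75,x-100:x+100,::-1],(600,450),interpolation=cv2.INTER_CUBIC))
```

```text
[322.10927822 260.52216548]
(320.0, 255.0) 22.36077880859375 [306. 235.] [339. 276.] [[ 0.63971614 -0.02478358  0.161     ]]
```

View pics/w7c.png

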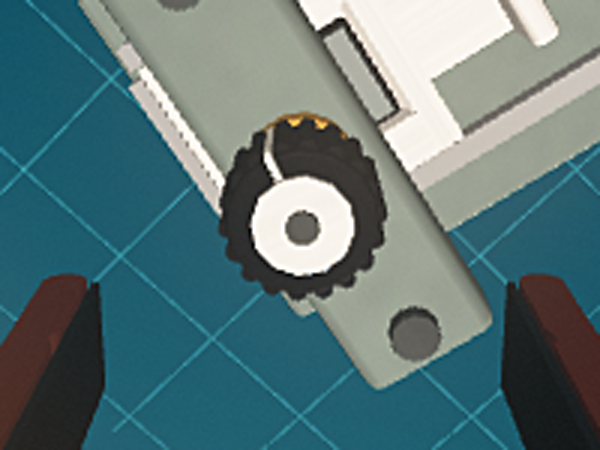

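The knob's cap centre is at crop (303,228), or full image (323,261), against (322,260.5) predicted, so the axis is confirmed. Its white line points up-left to (266,130). Descending to grip.

Scaled: 0.075 m / 0.75 = 0.1, 0.06 m / 0.75 = 0.08.

>>> step_hand(moves="0.07 0 0 0.04 0 | 0.07 0 0 0.08 0 | 0.07 0 0 0.1 0 | 0.07 0 0 0.1 0 | 0.07 0 0 0.1 0 | 0.07 0 0 0.1 0 | 0.07 0 0 0.1 0")

```text
time: 19.15
ee_pos: [0.6434, -0.0209, 0.1422]
tool_rot: [-1.202, 2.9, -0.002]
ft_force: [-0.5, -0.0, 0.0]
finger_gap: 0.07
grasp_force: 0.0
```

>>> step_hand(moves="0.03 0 0 0 0 | 0.03 0 0 0 0 | 0.03 0 0 0 0 | 0.03 0 0 0 0 | 0.03 0 0 0 0 | 0.03 0 0 0 0")

```text
time: 19.75
ee_pos: [0.6425, -0.0209, 0.1407]
tool_rot: [-1.203, 2.902, -0.0]
ft_force: [0.4, 0.2, 1.2]
finger_gap: 0.0355
grasp_force: 30.0
```

Run:
```python
from h import *
o=r.get_obs(); print(o['q'][5],o['moment'])
```

```text
-2.4080288944431114 [-0.00320859  0.06810411 -0.00482176]
```

Create m.py:
```python
from h import *
o=r.get_obs(); R=Ro.from_rotvec(o['tool_rot']).as_matrix(); print('yaw',round(np.degrees(np.arctan2(R[1,0],R[0,0])),2),'q6',o['q'][5].round(3),'M',o['moment'].round(3),'F',o['ft_force'].round(1),o['ee_pos'].round(4),o['joint_torque'][5].round(3))
```

```bash
python3 m.py
```

```text
yaw -134.95 q6 -2.408 M [-0.003  0.068 -0.005] F [0.4 0.2 1.2] [ 0.6425 -0.0209  0.1407] -0.001
```

>>> step_hand(moves="0.03 0 0 0.0003 0.05 | 0.03 0 0 0.0005 0.125 | 0.03 0 0 0.0008 0.2 | 0.03 0 0 0.0012 0.275 | 0.03 0 0 0.0015 0.35")

```text
time: 20.25
ee_pos: [0.6426, -0.021, 0.1396]
tool_rot: [-0.126, 3.139, -0.0]
ft_force: [0.3, -0.4, -0.9]
finger_gap: 0.0355
grasp_force: 30.0
```

```bash
python3 m.py
```

```text
yaw -175.39 q6 -1.702 M [-0.096 -0.057  0.135] F [ 0.3 -0.4 -0.9] [ 0.6426 -0.021   0.1396] -1.841
```

>>> step_hand(moves="0.03 0 0 0.0003 0.05 | 0.03 0 0 0.0005 0.125 | 0.03 0 0 0.0008 0.2 | 0.03 0 0 0.0011 0.25")

```text
time: 20.65
ee_pos: [0.6426, -0.0211, 0.1388]
tool_rot: [0.653, 3.073, -0.001]
ft_force: [-0.2, -0.9, -0.5]
finger_gap: 0.0353
grasp_force: 30.0
```

```bash
python3 m.py
```

```text
yaw 156.0 q6 -1.203 M [-0.171 -0.014  0.157] F [-0.2 -0.9 -0.5] [ 0.6426 -0.0211  0.1388] -0.728
```

Scaled: 0.0005 m / 0.75 = 0.0007, 0.0002 m / 0.75 = 0.0003, 0.15 rad / 2 = 0.075.

>>> step_hand(moves="0.03 0 0 0.0003 0.075 | 0.03 0 0 0.0007 0.15 | 0.03 0 0 0.0007 0.15", only="time")

```text
time: 20.95
```

```bash
python3 m.py
```

```text
yaw 139.02 q6 -0.907 M [-0.255  0.002 -0.197] F [ 0.1 -0.9 -0.4] [ 0.6425 -0.0211  0.1383] 1.417
```

>>> step_hand(moves="0.03 0 0 0.0003 0.06 | 0.03 0 0 0.0003 0.06", only="time")

```text
time: 21.15
```

```bash
python3 m.py
```

```text
yaw 132.37 q6 -0.79 M [-0.237  0.04  -0.132] F [-0.3 -1.4  0. ] [ 0.6425 -0.021   0.1381] 1.015
```

>>> step_hand(moves="0.03 0 0 0.0003 0.06 | 0.03 0 0 0.0003 0.06", only="time")

```text
time: 21.35
```

```bash
python3 m.py
```

```text
yaw 125.56 q6 -0.672 M [-0.244  0.132 -0.117] F [-0.1 -2.3  1.2] [ 0.6425 -0.021   0.1379] 1.015
```

Scaled: 0.0001 m / 0.75 = 0.0001, 0.08 rad / 2 = 0.04.

>>> step_hand(moves="0.03 0 0 0.0001 0.04", only="time")

```text
time: 21.45
```

```bash
python3 m.py
```

```text
yaw 121.12 q6 -0.594 M [-0.252  0.093  0.167] F [-0.2 -1.3  1. ] [ 0.6425 -0.021   0.1378] -1.54
```

>>> step_hand(moves="0.03 0 0 0.0001 0.04", only="time")

```text
time: 21.55
```

```bash
python3 m.py
```

```text
yaw 116.43 q6 -0.512 M [-0.304  0.07   0.122] F [-0.2 -0.9  0.7] [ 0.6425 -0.021   0.1377] -0.963
```

>>> step_hand(moves="0.03 0 0 0.0001 0.04", only="time")

```text
time: 21.65
```

```bash
python3 m.py
```

```text
yaw 111.84 q6 -0.432 M [-0.277  0.059  0.166] F [ 0.4 -1.1 -0.3] [ 0.6425 -0.021   0.1376] -0.916
```

>>> step_hand(moves="0.03 0 0 0.0001 0.04", only="time")

```text
time: 21.75
```

```bash
python3 m.py
```

```text
yaw 107.25 q6 -0.352 M [-0.299  0.026  0.101] F [ 0.4 -1.1  0.7] [ 0.6424 -0.021   0.1374] -0.914
```

Scaled: 0.0001 m / 0.75 = 0.0001, 0.08 rad / 2 = 0.04.

>>> step_hand(moves="0.03 0 0 0.0001 0.04", only="time")

```text
time: 21.85
```

```bash
python3 m.py
```

```text
yaw 102.67 q6 -0.272 M [-0.347 -0.016  0.128] F [-0.3 -2.1 -0.5] [ 0.6424 -0.021   0.1373] -0.914
```

>>> step_hand(moves="0.03 0 0 0.0003 0.04", only="time")

```text
time: 21.95
```

```bash
python3 m.py
```

```text
yaw 98.08 q6 -0.192 M [-0.285  0.074  0.17 ] F [-1.  -1.2  1.2] [ 0.6424 -0.021   0.1372] -0.916
```

>>> step_hand(moves="0.03 0 0 0.0001 0.04", only="time")

```text
time: 22.05
```

```bash
python3 m.py
```

```text
yaw 93.5 q6 -0.112 M [-0.338  0.09   0.113] F [ 0.5 -0.7 -0.3] [ 0.6425 -0.021   0.1371] -0.914
```

>>> step_hand(moves="0.03 0 0 0.0003 0.04", only="time")

```text
time: 22.15
```

```bash
python3 m.py
```

```text
yaw 88.92 q6 -0.032 M [-0.341  0.143  0.173] F [-0.5 -1.9  2.3] [ 0.6425 -0.021   0.1369] -0.916
```

Scaled: 0.0001 m / 0.75 = 0.0001, 0.08 rad / 2 = 0.04.

>>> step_hand(moves="0.03 0 0 0.0001 0.04", only="time")

```text
time: 22.25
```

```bash
python3 m.py
```

```text
yaw 84.34 q6 0.048 M [-0.39  0.14  0.19] F [-0.9 -1.8  1.5] [ 0.6424 -0.0211  0.1368] -0.895
```

>>> step_hand(moves="0.03 0 0 0.0003 0.04", only="time")

```text
time: 22.35
```

```bash
python3 m.py
```

```text
yaw 79.76 q6 0.128 M [-0.333  0.225  0.208] F [-1.1 -1.6  3. ] [ 0.6425 -0.0211  0.1368] -0.869
```

>>> step_hand(moves="0.03 0 0 0.0001 0.04", only="time")

```text
time: 22.45
```

```bash
python3 m.py
```

```text
yaw 75.18 q6 0.208 M [-0.306  0.247  0.237] F [-0.7 -1.2  2.5] [ 0.6425 -0.0211  0.1367] -0.842
```

>>> step_hand(moves="0.03 0 0 0.0001 0.04", only="time")

```text
time: 22.55
```

```bash
python3 m.py
```

```text
yaw 70.6 q6 0.288 M [-0.311  0.319  0.22 ] F [-0.5 -0.9  2. ] [ 0.6425 -0.0211  0.1367] -0.816
```

Scaled: 0.0001 m / 0.75 = 0.0001, 0.08 rad / 2 = 0.04.

>>> step_hand(moves="0.03 0 0 0.0001 0.04", only="time")

```text
time: 22.65
```

```bash
python3 m.py
```

```text
yaw 66.02 q6 0.368 M [-0.331  0.364  0.269] F [-1.9 -1.9  2.6] [ 0.6425 -0.0211  0.1366] -0.79
```

>>> step_hand(moves="0.03 0 0 0.0001 0.04", only="time")

```text
time: 22.75
```

```bash
python3 m.py
```

```text
yaw 61.44 q6 0.448 M [-0.379  0.366  0.283] F [-0.9 -2.   4.1] [ 0.6425 -0.0211  0.1366] -0.765
```

>>> step_hand(moves="0.03 0 0 0.0001 0.04", only="time")

```text
time: 22.85
```

```bash
python3 m.py
```

```text
yaw 56.85 q6 0.528 M [-0.326  0.417  0.291] F [-1.2 -1.2  5.4] [ 0.6425 -0.0211  0.1366] -0.758
```

Scaled: 0.08 rad / 2 = 0.04.

>>> step_hand(moves="0.03 0 0 0 0.04", only="time")

```text
time: 22.95
```

```bash
python3 m.py
```

```text
yaw 52.27 q6 0.608 M [-0.277  0.345  0.268] F [-1.5 -1.9  4.2] [ 0.6425 -0.0211  0.1366] -0.759
```

>>> step_hand(moves="0.03 0 0 0 0.02", only="time")

```text
time: 23.05
```

```bash
python3 m.py
```

```text
yaw 50.01 q6 0.647 M [-0.278  0.329  0.302] F [-2.  -1.4  4.2] [ 0.6425 -0.0211  0.1365] 0.133
```

The torque plateaued, so the clutch has slipped by about 0.18 rad. I'm releasing, rising and checking the marks.

Scaled: -0.075 m / 0.75 = -0.1, -0.03 m / 0.75 = -0.04.

>>> step_hand(moves="0.07 0 0 0 0 | 0.07 0 0 0 0 | 0.07 0 0 0 0 | 0.07 0 0 0 0 | 0.07 0 0 0 0 | 0.07 0 0 -0.04 0 | 0.07 0 0 -0.1 0 | 0.07 0 0 -0.1 0 | 0.07 0 0 -0.1 0 | 0.07 0 0 -0.1 0 | 0.07 0 0 -0.1 0 | 0.07 0 0 -0.1 0")

```text
time: 24.25
ee_pos: [0.6418, -0.0208, 0.2098]
tool_rot: [-2.849, -1.32, 0.003]
ft_force: [-0.2, -0.4, -0.7]
finger_gap: 0.0701
grasp_force: 0.0
```

```bash
python3 m.py
```

Run:
```python
from h import *
p,K,Rc,c=snap('wrist','w8.png'); uv=proj(K,Rc,c,[[.6415,-.021,.156]])[0]; print(uv)
def crop(q,u,w,s): x,y=np.round(u).astype(int); return cv2.resize(q[y-int(w*.375):y+int(w*.375),x-w//2:x+w//2,::-1],s,interpolation=cv2.INTER_CUBIC)
a=crop(p,uv,96,(400,300)); out=[a]
for n in('side','scene'):
    q,K,Rc,c=snap(n,n+'3.png'); u=proj(K,Rc,c,[[.6415,-.021,.135]])[0]; print(n,u); out.append(crop(q,u,48,(400,300)))
w7=cv2.imread('pics/w7.png')[:,:,::-1]; out.insert(1,crop(w7,(323,261),96,(400,300)))
cv2.imwrite('pics/c3.png',np.vstack([np.hstack(out[:2]),np.hstack(out[2:])]))
```

```text
yaw 49.73 q6 0.652 M [-0.072  0.105  0.041] F [-0.2 -0.4 -0.7] [ 0.6418 -0.0208  0.2098] -0.002
[324.2264192  262.43545065]
side [322.91801875 198.23102555]
scene [361.6549475 247.1239547]
```

View pics/c3.png

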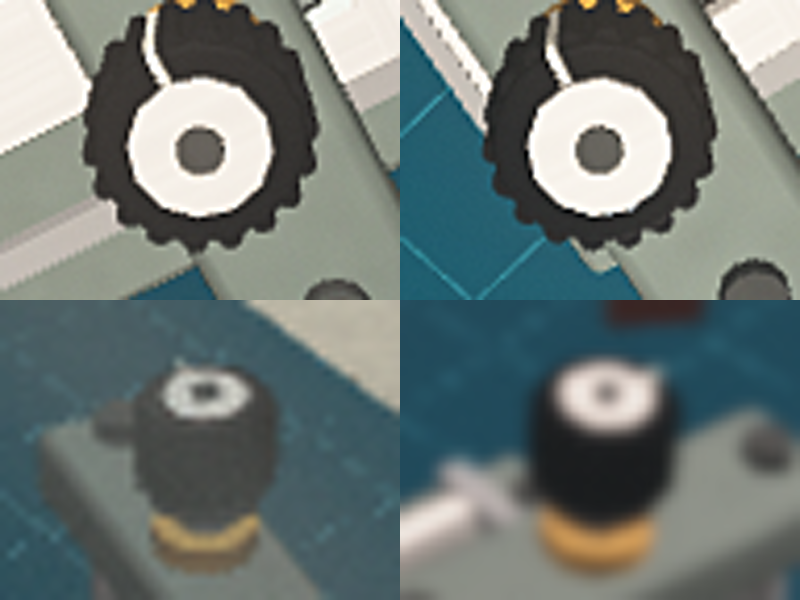

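The line sits the same way relative to the tool before (553,15) and after (150,15), so the knob followed the fingers through the full 175°. With the torque plateau over the last 0.18 rad, the clutch has slipped about 10°. Everything is released, so I'm handing in.

```bash
python3 -c "
from plant import r
print(r.hand_in())"
```

```text
the job is handed in; nothing more can be done
None
```

I handed the job in at about 24 s: unit flat in the nest, slide pushed to its stop, everything released. By torque, the clutch slipped about 0.18 rad (10°); the collar line was out of view, and I got no verdict back.

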